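# Cover the die case and turn its turnbuttons

### The job

Get the die case ready to be carried: lay its loose cover gently into the recess on top of the case, handle up, so that it lies fully home and level, then turn both dark steel turnbuttons squarely across the ends of the cover so that it cannot come out. Do not drop the cover, and leave the stone models, the articulator and the rubber base former where they stand.

Things in the scene. Friction and masses are not known exactly. Their poses are not given: they have to be found in the camera images.
- case: open aluminium die case fixed to the bench, 200 long (x axis, roughly world +y) x 130 wide (y) x 49 mm high, small die casts inside. Origin: centre of underside, z up. Recess in its top 140 x 112 mm, 5 mm deep: ledge at 44 mm height carries the cover (4 mm play on each side), rim at 49 mm. A turnbutton on each end block, pivot 86 mm from the centre along x.
- cover: loose flat aluminium cover plate, 132 long (x axis) x 104 wide (y) x 5 mm thick, about 0.25 kg; starts flat on the bench, to the robot's right of the case. In its middle a black bar handle 50 long (along x) x 14 wide x 30 mm high, 5 to 35 mm above the underside. Origin: centre of underside, z up through the handle. Fits either way round, top flush with the case rim.
- cover_grip (a point): point in the middle of the cover's handle, 23 mm above the cover's underside
- left_button (a joint): angle (rad) of the left (case +x end) steel turnbutton about its upright pivot: 0 = arm points at the case's middle, squarely across the cover's end; positive = counter-clockwise from above; 1.4 to 1.9 = swung aside, clear of the recess. Arm direction in the case frame is pi + angle. Stays where left (0.06 N m friction); stops at -1.0 and 2.2.
- left_button_grip (a point): on the left pivot axis, 68 mm above the bench, mid-height of the thumb rib; x axis along the arm. Turnbutton: flat dark steel arm 16 wide, 6 mm thick, 51 to 57 mm above the bench (2 mm over the seated cover), reaching 45 mm ahead of the pivot, 14 mm behind; on it a flat-sided rib 12 wide, 57 to 79 mm above the bench, from 12 mm behind to 42 mm ahead of the pivot.
- right_button (a joint): angle (rad) of the identical turnbutton on the right (case -x) end: 0 = squarely across the cover's end, positive = counter-clockwise from above, 1.4 to 1.9 = swung aside. Arm direction in the case frame is the angle itself. Stops at -1.0 and 2.2.
- right_button_grip (a point): on the right pivot axis, 68 mm above the bench, mid-height of the thumb rib, 86 mm from the case's centre along case -x; x axis along the arm. Same shape and size as the left turnbutton.
- model1: an orange stone lower dental model, horseshoe shaped, about 65 x 70 x 31 mm, standing on the bench, a bystander; origin at the centre of its underside
- model2: an orange stone lower dental model, horseshoe shaped, about 65 x 70 x 31 mm, standing on the bench, a bystander; origin at the centre of its underside
- model3: an orange stone lower dental model, horseshoe shaped, about 65 x 70 x 31 mm, standing on the bench, a bystander; origin at the centre of its underside
- articulator: silver hinge articulator, 110 x 80 x 111 mm, standing on the bench, a bystander; origin at the centre of its underside
- base_former: black rubber base former, an open dish 80 x 90 x 32 mm, on the bench, a bystander; origin at the centre of its underside
Not all that is in view belongs to the job. Several things have the shape of the case; the one meant has the colours described above.

How it is judged:
By the outcome, as a careful person would: the job done as asked, in the order asked, and still so for the second after the job is handed in, with the robot touching nothing.
It also fails if it takes over 67 s, if anything falls off the work surface, if the arm or the gripper's body presses on something with over 40 N, if the wrist force passes 120 N, or if a joint passes its speed limit or range.

### The arm

A 6-joint arm with a two-finger parallel gripper is mounted at the origin on the work surface. World frame = base frame: x ahead of the robot, y to its left, z up, the work surface at z = 0. Lengths are in m, angles in rad, forces in N, time in s.
With the tool pointing down it reaches from about 0.25 to 0.775 m from the base axis. Payload 8.9 kg.
Tool frame: the origin (TCP) lies between the finger pads; the fingertips stand 22 mm ahead of it and the grasp point (between the pads) lies 3 mm ahead of it; z points along the fingers, y is the line along which they close (so a half turn about z gives the same grasp; the last joint's range is limited). The gripper opens to 85 mm and grips with 20 to 120 N. Pads are 22 mm wide; open, the fingers measure 114 mm over their backs; the gripper's body (76 mm by 85 mm) begins 54 mm behind the grasp point. The pads swing forward as they close: fully open they stand 13 mm farther back than shut.
Start: joints at [1.088, 0.291, -0.153, 1.127, 0, 1.431], TCP at [0.177, 0.494, 0.253] pointing down, gripper open.
Joint ranges: [-2.52, 2.52], [-0.91, 1.74], [-1.3, 1.37], [-1.96, 2.02], [-1.52, 1.47], [-3.14, 3.14]. Speed limits (rad/s): [2.22, 2.22, 2.79, 3.14, 3.14, 3.14].

### API

Orientations are given as a rotation vector (axis times angle).
In Python, from plant import arm, eyes, job gives the robot as it stands.
- The arm moves only by the tool jog_arm, never from a script. Its argument "motion" is a list of rows, each an object with "delta_pos": the shift along the world's x, y, z in mm, a list of three; "delta_rot": the turn, a rotation vector about the world's x, y, z in degrees, a list of three; "grip": the finger opening in mm, from 0 to 85.4. In form: [{"delta_pos": [tx, ty, tz], "delta_rot": [wx, wy, wz], "grip": grip}, ...]. A call has 1 to 20 rows; each row shifts and turns the commanded pose from where the row before left it; what a row does not reach is not made up. A row lasts 1/10 s, in which the tool goes at most 50 mm and 8.59 degrees, less where a joint would pass 70% of its speed; a pose out of reach is approached as far as the arm can. A call is refused whole if a number of a shift passes 50 or a number of a turn 8.59, either way. A call with a gripper value outside its range is refused whole. The fingers move at their own pace and stop on an object; "newtons" is the grip in N (left out, the last holds). Time passes only in rows, so rows that do not move let the fingers close. It gives the time, the measured TCP pose, the force, the opening and the grip force at its end, in the units of the state.
- arm.sense(): the state, without advancing time (a new reading comes with each control period).
- eyes.snapshot(name): name is "scene" or "top"; returns a dict with "frame" (420x560x3 uint8, red, green, blue), "z_map" (420x560 float32, m along the optical axis (not along the pixel's ray), 0 where there is no reading), "camera_matrix" (3x3 intrinsics, pixels), "origin" and "orientation" of the camera in the world. Camera axes: x right, y down, z forward; pixel columns grow to the right and rows downward; lengths in m; the calibration is good to about 2 mm. A picture is of the moment at which its call begins.
- job.close_job(): hands the job in; it is judged then, once.
The state is a dict: "time": time; "joint_positions": joint angles; "joint_vel": joint speeds; "joint_torque": joint torques, N m; "tool_pos": TCP position; "ee_rot": TCP orientation; "contact_force": force on the tool from outside, world axes, zero at the start; "moment": the same for the moment, N m; "opening": finger opening in m; "gripper_force": force on a finger pad.
Only numpy, scipy, OpenCV 4.12 (cv2) and the standard library are available. Lean on these libraries where they do the work, as an engineer would, in place of code of your own. Each camera call takes 0.05 s, during which the arm holds its last target. There are 200 camera calls.

## Working session

There is one attempt and no reset: what is moved stays moved. The work goes in short steps, Python scripts to look and compute and a tool call to move; the robot and the scene stay as the last step left them, time stands still between calls to the robot, and variables do not carry over. Pictures are saved under pics/ and viewed, at most 10 in all, crops included, and the job is handed in when it is done.

Besides the shell and the picture viewer there is one more tool, called in YAML: its name, and indented under it one key for each argument. jog_arm: Moves the arm, as the interface text tells. Its arguments: {"type":"object","properties":{"motion":{"type":"array"},"newtons":{"type":"number"}},"required":["motion"]}

```bash
mkdir -p pics; cat > h.py <<'E'
import numpy as np, cv2
from plant import arm, eyes, job
from scipy.spatial.transform import Rotation as R
def snap(n):
    s=eyes.snapshot(n); o=np.array(s["orientation"],float)
    s["Rm"]=o if o.shape==(3,3) else (R.from_rotvec(o) if o.size==3 else R.from_quat(o)).as_matrix()
    s["o"]=np.array(s["origin"],float); s["K"]=np.array(s["camera_matrix"],float); return s
def ray(s,uv):
    uv=np.atleast_2d(uv).astype(float); return (np.c_[uv,np.ones(len(uv))]@np.linalg.inv(s["K"]).T)@s["Rm"].T
def plane(s,uv,z):
    d=ray(s,uv); return s["o"]+d*((z-s["o"][2])/d[:,2])[:,None]
def cloud(s):
    h,w=s["z_map"].shape; u,v=np.meshgrid(np.arange(w),np.arange(h))
    d=ray(s,np.c_[u.ravel(),v.ravel()]); P=s["o"]+d*s["z_map"].reshape(-1,1); return P.reshape(h,w,3)
def proj(s,P):
    q=(np.atleast_2d(P)-s["o"])@s["Rm"]@s["K"].T; return q[:,:2]/q[:,2:]
def save(s,n,box=None,k=1):
    f=s["frame"]; 
    if box: f=f[box[1]:box[3],box[0]:box[2]]
    cv2.imwrite("pics/"+n,cv2.resize(f[:,:,::-1],None,fx=k,fy=k,interpolation=cv2.INTER_CUBIC))
E
python3 - <<'E'
from h import *
for n in("scene","top"):
    s=snap(n); save(s,n+"1.png"); print(n,s["orientation"],s["o"],s["K"].ravel()[[0,2,4,5]],(s["z_map"]>0).mean())
print(arm.sense())
E
```

```text
scene [-2.17946675 -0.96998194  0.41242838] [ 1.1875731  -0.57902771  0.9341639 ] [418.83196493 274.84302516 418.83196493 211.98077917] 0.9961224489795918
top [-2.18639935  2.18334072 -0.06705944] [0.45778282 0.00295756 1.29494409] [485.6599334  274.08233361 485.6599334  213.400289  ] 0.9959821428571428
{'time': 0.1, 'joint_positions': array([ 1.08766878e+00,  2.91243519e-01, -1.54024369e-01,  1.12671537e+00,
       -8.58256954e-06,  1.43149890e+00]), 'joint_vel': array([-0.00253751, -0.00242528,  0.00243186,  0.00104765, -0.00039489,
       -0.00083847]), 'joint_torque': array([ 1.82362655e-03, -5.37976491e+01,  3.31918073e+01,  9.35242540e-03,
       -2.08862225e-04,  2.23793558e-05]), 'tool_pos': array([0.17680302, 0.49394935, 0.25278944]), 'ee_rot': array([-5.37369780e-01, -3.09493179e+00,  1.77879968e-03]), 'contact_force': array([-1.37658216,  0.32479581, -0.34447536]), 'moment': array([-0.03727673,  0.02618422,  0.01633737]), 'gripper_force': 0.0, 'opening': 0.08535291116007235}
```

View pics/scene1.png

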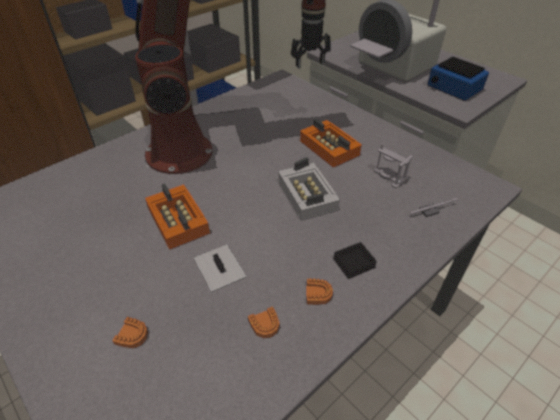

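View pics/top1.png

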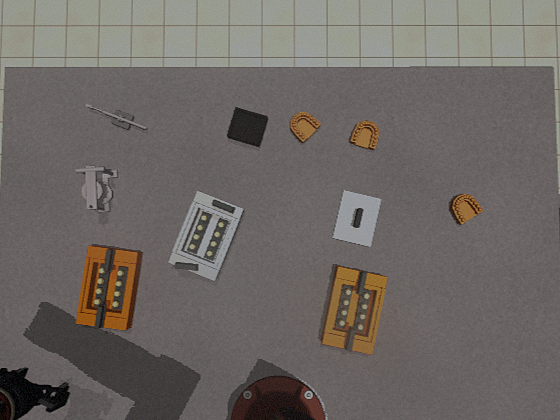

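Three things are case-shaped: orange at top-view (108,287), orange at (355,308) and bare aluminium at (207,235). The aluminium one fits the description. The white-grey plate with the black handle at (357,218) is the cover. I'll confirm the case and cover in one crop and start measuring.

```bash
cat > m.py <<'E'
from h import *
s=snap("top"); save(s,"crop1.png",(150,170,400,300),3.2)
P=cloud(s); f=s["frame"]; hsv=cv2.cvtColor(f,cv2.COLOR_RGB2HSV)
ys,xs=np.mgrid[:420,:560]
def rect(mask,z,name):
    n,l,st,c=cv2.connectedComponentsWithStats(mask.astype(np.uint8))
    for i in range(1,n):
        if st[i,4]<15: continue
        uv=np.argwhere(l==i)[:,::-1]; zz=np.median(P[l==i][:,2])
        Q=plane(s,uv,z if z is not None else zz)
        r=cv2.minAreaRect((Q[:,:2]*1000).astype(np.float32))
        print(name,"px",c[i].round(1),"n",st[i,4],"z_med",zz.round(4),"c",np.round(r[0],1),"size",np.round(r[1],1),"ang",round(r[2],1))
A=(xs>150)&(xs<260)&(ys>180)&(ys<290); B=(xs>325)&(xs<390)&(ys>180)&(ys<255)
br=(hsv[...,2]>130)&(hsv[...,1]<60)
print("bench z",np.median(P[215:230,270:310,2]))
rect(B&br,0.005,"cover"); rect(B&(hsv[...,2]<60),None,"handle")
# fill case outline
m=cv2.morphologyEx((A&(P[...,2]>0.035)).astype(np.uint8),cv2.MORPH_CLOSE,np.ones((3,3)))
rect(m>0,0.049,"case by height"); rect(A&(P[...,2]>0.064),None,"ribs by height"); rect(B&(P[...,2]>0.02),0.035,"handle by height")
E
python3 m.py
```

```text
bench z 0.0010559399052084695
cover px [356.8 218.1] n 1730 z_med 0.0059 c [ 532.5 -209.3] size [104.6 131. ] ang 76.8
handle px [357.6 217.1] n 106 z_med 0.0344 c [ 531.9 -207. ] size [14.9 50.6] ang 77.0
case by height px [205.7 235.7] n 2397 z_med 0.0488 c [485.7 184.1] size [133.2 209.7] ang 69.1
case by height px [203.7 217.6] n 29 z_med 0.0397 c [530.3 191.2] size [12.9 12.9] ang 0.6
case by height px [220.7 224.1] n 35 z_med 0.0388 c [513.1 146.9] size [15.7 15.6] ang 14.5
case by height px [200.1 227.3] n 29 z_med 0.0384 c [504.5 198.7] size [12.8 12.9] ang 0.1
case by height px [217.2 233.8] n 26 z_med 0.0401 c [489.2 154.8] size [12.8 12.8] ang 0.6
case by height px [196.2 236.7] n 27 z_med 0.0386 c [481.4 208.7] size [12.8 12.9] ang 0.1
case by height px [213.4 243.4] n 29 z_med 0.0394 c [463.6 164.8] size [12.8 12.9] ang 0.1
case by height px [192.6 246.7] n 34 z_med 0.0391 c [454.5 218.6] size [15.4 12.8] ang 0.7
case by height px [209.5 253.2] n 29 z_med 0.0388 c [438.6 175.5] size [12.7 14.4] ang 45.4
ribs by height px [222.6 205.5] n 110 z_med 0.0797 c [559.2 139.7] size [57.1 12.1] ang 68.3
ribs by height px [185.5 266.1] n 113 z_med 0.0796 c [406.9 230.2] size [53.9 12.6] ang 83.8
handle by height px [358.4 217.4] n 123 z_med 0.0348 c [ 532.1 -208.7] size [16.7 50.6] ang 76.5
```

View pics/crop1.png

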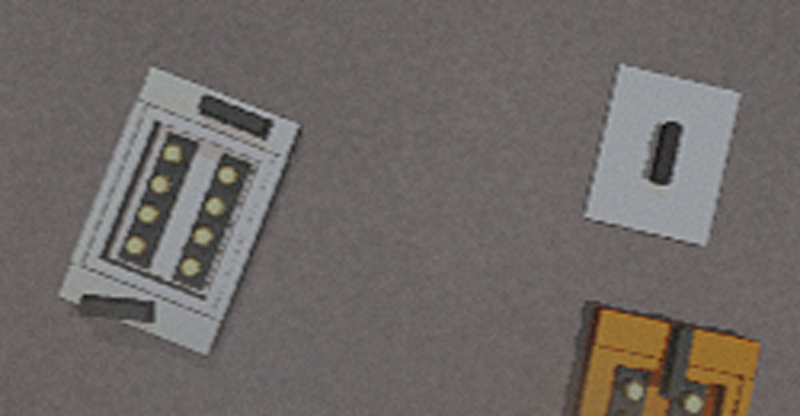

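The crop confirms it: the aluminium case at (207,235) with dark turnbuttons swung aside at (223,206) and (186,266), and the cover at (357,218) with its handle. Next I refine with both views.

```bash
cat > m2.py <<'E'
from h import *
T=snap("top"); S=snap("scene"); C={}
def blob(s,P,c,rad,lo,hi,z):
    m=(np.hypot(P[...,0]-c[0],P[...,1]-c[1])<rad)&(P[...,2]>lo)&(P[...,2]<hi)
    n,l,st,_=cv2.connectedComponentsWithStats(m.astype(np.uint8)); i=1+np.argmax(st[1:,4])
    uv=np.argwhere(l==i)[:,::-1]; Q=plane(s,uv,z); r=cv2.minAreaRect((Q[:,:2]*1000).astype(np.float32))
    box=cv2.boxPoints(r)/1000; ctr=np.r_[np.array(r[0])/1000,z]
    return r,proj(s,ctr)[0],len(uv)
PT,PS=cloud(T),cloud(S)
for name,c,rad,lo,hi,z in [("handle",(.532,-.208),.05,.028,.045,.035),("cover",(.532,-.208),.1,.003,.012,.005),("ribR",(.559,.14),.05,.074,.09,.079),("ribL",(.407,.23),.05,.074,.09,.079),("rim",(.486,.184),.14,.0455,.054,.049)]:
    px=[]
    for s,P in((T,PT),(S,PS)):
        r,p,n=blob(s,P,c,rad,lo,hi,z); px.append(p); print(name,n,np.round(r[0],1),np.round(r[1],1),round(r[2],1))
    d=[ray(s,p)[0] for s,p in zip((T,S),px)]; d=[x/np.linalg.norm(x) for x in d]
    M=[np.eye(3)-np.outer(x,x) for x in d]; X=np.linalg.solve(M[0]+M[1],M[0]@T["o"]+M[1]@S["o"]); print("   triang",(X*1000).round(1))
# recess outline: bright-rim hull edges; floor interior hole
m=((np.hypot(PT[...,0]-.486,PT[...,1]-.184)<.13)&(PT[...,2]>.0415)&(PT[...,2]<.0465))
for z0,z1 in((.0415,.0465),(.0465,.052)):
    m=((np.hypot(PT[...,0]-.486,PT[...,1]-.184)<.13)&(PT[...,2]>z0)&(PT[...,2]<z1)); Q=plane(T,np.argwhere(m)[:,::-1],(z0+z1)/2); r=cv2.minAreaRect((Q[:,:2]*1000).astype(np.float32)); print(z0,m.sum(),[np.round(x,1) for x in r])
E
python3 m2.py
```

```text
handle 115 [ 532.2 -209.5] [15.1 50. ] 76.5
handle 85 [ 538.8 -212.5] [15.8 54.7] 76.4
   triang [ 533.1 -210.1   27.8]
cover 1647 [ 530.4 -211.6] [120.1 149.7] 77.6
cover 1247 [ 535.5 -212.2] [112.8 146. ] 73.5
   triang [ 5.315e+02 -2.113e+02  4.000e-01]
ribR 101 [559.2 139.1] [53.7 12. ] 67.7
ribR 67 [564.5 136.9] [56.7 16.3] 69.3
   triang [560.2 140.4  73.8]
ribL 109 [406.8 230.3] [54.  12.2] 83.4
ribL 50 [411.3 228.7] [56.1 16.5] 86.0
   triang [407.1 231.8  74.9]
rim 1461 [485.  184.4] [130.8 199.6] 68.5
rim 703 [490.4 182.9] [132.7 205.9] 68.9
   triang [485.9 186.1  44.2]
0.0415 618 [array([484.7, 184.5]), array([130.9, 200.3]), np.float64(68.2)]
0.0465 1146 [array([485. , 184.6]), array([130.3, 199.5]), np.float64(68.5)]
```

jog_arm:
  motion:
    - {"delta_pos": [17.8, -35.2, 0], "delta_rot": [0, 0, 0.32], "grip": 50}
    - {"delta_pos": [17.8, -35.2, 0], "delta_rot": [0, 0, 0.32], "grip": 50}
    - {"delta_pos": [17.8, -35.2, 0], "delta_rot": [0, 0, 0.32], "grip": 50}
    - {"delta_pos": [17.8, -35.2, 0], "delta_rot": [0, 0, 0.32], "grip": 50}
    - {"delta_pos": [17.8, -35.2, 0], "delta_rot": [0, 0, 0.32], "grip": 50}
    - {"delta_pos": [17.8, -35.2, 0], "delta_rot": [0, 0, 0.32], "grip": 50}
    - {"delta_pos": [17.8, -35.2, 0], "delta_rot": [0, 0, 0.32], "grip": 50}
    - {"delta_pos": [17.8, -35.2, 0], "delta_rot": [0, 0, 0.32], "grip": 50}
    - {"delta_pos": [17.8, -35.2, 0], "delta_rot": [0, 0, 0.32], "grip": 50}
    - {"delta_pos": [17.8, -35.2, 0], "delta_rot": [0, 0, 0.32], "grip": 50}
    - {"delta_pos": [17.8, -35.2, 0], "delta_rot": [0, 0, 0.32], "grip": 50}
    - {"delta_pos": [17.8, -35.2, 0], "delta_rot": [0, 0, 0.32], "grip": 50}
    - {"delta_pos": [17.8, -35.2, 0], "delta_rot": [0, 0, 0.32], "grip": 50}
    - {"delta_pos": [17.8, -35.2, 0], "delta_rot": [0, 0, 0.32], "grip": 50}
    - {"delta_pos": [17.8, -35.2, 0], "delta_rot": [0, 0, 0.32], "grip": 50}
    - {"delta_pos": [17.8, -35.2, 0], "delta_rot": [0, 0, 0.32], "grip": 50}
    - {"delta_pos": [17.8, -35.2, 0], "delta_rot": [0, 0, 0.32], "grip": 50}
    - {"delta_pos": [17.8, -35.2, 0], "delta_rot": [0, 0, 0.32], "grip": 50}
    - {"delta_pos": [17.8, -35.2, 0], "delta_rot": [0, 0, 0.32], "grip": 50}
    - {"delta_pos": [17.8, -35.2, 0], "delta_rot": [0, 0, 0.32], "grip": 50}
  newtons: 40

```text
time: 2.25
tool_pos: [0.5334, -0.2113, 0.2531]
ee_rot: [-0.364, -3.12, -0.0]
contact_force: [-0.1, 0.5, 0.9]
opening: 0.05
gripper_force: 0.0
```

jog_arm:
  motion:
    - {"delta_pos": [0, 1, -40], "delta_rot": [0, 0, 0], "grip": 50}
    - {"delta_pos": [0, 0, -40], "delta_rot": [0, 0, 0], "grip": 50}
    - {"delta_pos": [0, 0, -40], "delta_rot": [0, 0, 0], "grip": 50}
    - {"delta_pos": [0, 0, -40], "delta_rot": [0, 0, 0], "grip": 50}
    - {"delta_pos": [0, 0, -20], "delta_rot": [0, 0, 0], "grip": 50}
    - {"delta_pos": [0, 0, -10], "delta_rot": [0, 0, 0], "grip": 50}
    - {"delta_pos": [0, 0, 0], "delta_rot": [0, 0, 0], "grip": 50}

```text
time: 2.95
tool_pos: [0.5324, -0.2084, 0.0623]
ee_rot: [-0.364, -3.119, -0.001]
contact_force: [-0.5, 0.6, 1.1]
opening: 0.0501
gripper_force: 0.0
```

```bash
python3 - <<'E'
from h import *
s=snap("scene"); save(s,"pre.png",(150,200,290,310),5); print(arm.sense()["tool_pos"])
E
```

```text
[ 0.53310803 -0.20879422  0.06357086]
```

View pics/pre.png

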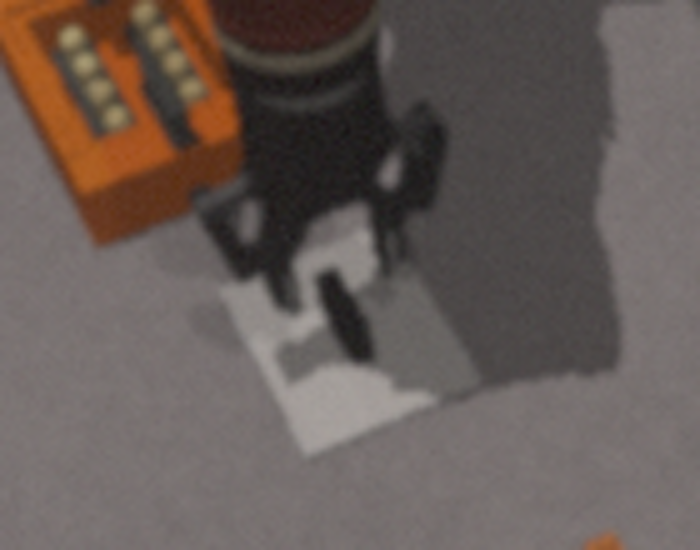

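The fingers straddle the handle (crop (345,315)) and are clear of the orange decoy. I'm going down, closing and lifting a little.

jog_arm:
  motion:
    - {"delta_pos": [0, 0, -12], "delta_rot": [0, 0, 0], "grip": 50}
    - {"delta_pos": [0, 0, -10], "delta_rot": [0, 0, 0], "grip": 50}
    - {"delta_pos": [0, 0, -6], "delta_rot": [0, 0, 0], "grip": 50}
    - {"delta_pos": [0, 0, -4], "delta_rot": [0, 0, 0], "grip": 40}
    - {"delta_pos": [0, 0, 0], "delta_rot": [0, 0, 0], "grip": 25}
    - {"delta_pos": [0, 0, 0], "delta_rot": [0, 0, 0], "grip": 10}
    - {"delta_pos": [0, 0, 0], "delta_rot": [0, 0, 0], "grip": 8}
    - {"delta_pos": [0, 0, 0], "delta_rot": [0, 0, 0], "grip": 8}
    - {"delta_pos": [0, 0, 0], "delta_rot": [0, 0, 0], "grip": 8}
    - {"delta_pos": [0, 0, 0], "delta_rot": [0, 0, 0], "grip": 8}
  newtons: 50

```text
time: 4.0
tool_pos: [0.533, -0.2088, 0.0315]
ee_rot: [0.364, 3.12, -0.0]
contact_force: [-0.2, 0.2, 1.4]
opening: 0.0132
gripper_force: 49.1
```

jog_arm:
  motion:
    - {"delta_pos": [0, 0, 5], "delta_rot": [0, 0, 0], "grip": 8}
    - {"delta_pos": [0, 0, 10], "delta_rot": [0, 0, 0], "grip": 8}
    - {"delta_pos": [0, 0, 20], "delta_rot": [0, 0, 0], "grip": 8}
    - {"delta_pos": [0, 0, 25], "delta_rot": [0, 0, 0], "grip": 8}
    - {"delta_pos": [0, 0, 25], "delta_rot": [0, 0, 0], "grip": 8}
    - {"delta_pos": [0, 0, 25], "delta_rot": [0, 0, 0], "grip": 8}
    - {"delta_pos": [0, 0, 15], "delta_rot": [0, 0, 0], "grip": 8}
    - {"delta_pos": [0, 0, 5], "delta_rot": [0, 0, 0], "grip": 8}
    - {"delta_pos": [0, 0, 0], "delta_rot": [0, 0, 0], "grip": 8}
    - {"delta_pos": [0, 0, 0], "delta_rot": [0, 0, 0], "grip": 8}

```text
time: 5.0
tool_pos: [0.5325, -0.2085, 0.1607]
ee_rot: [-0.364, -3.119, -0.001]
contact_force: [-0.2, 0.3, -2.3]
opening: 0.0131
gripper_force: 48.9
```

```bash
python3 - <<'E'
from h import *
T=snap("top"); S=snap("scene"); save(S,"held.png",(130,130,330,290),3.5)
P=cloud(T); st=arm.sense(); t=st["tool_pos"]; print(t,st["ee_rot"],st["contact_force"],st["moment"])
hsv=cv2.cvtColor(T["frame"],cv2.COLOR_RGB2HSV)
for N,s in(("T",T),("S",S)):
    P=cloud(s); h=cv2.cvtColor(s["frame"],cv2.COLOR_RGB2HSV)
    m=(np.hypot(P[...,0]-t[0],P[...,1]-t[1])<.1)&(P[...,2]>.10)&(P[...,2]<.155)&(h[...,1]<70)&(h[...,2]>85)
    Q=P[m]; c=np.linalg.lstsq(np.c_[Q[:,:2]-t[:2],np.ones(len(Q))],Q[:,2],rcond=None)[0]
    r=cv2.minAreaRect((plane(s,np.argwhere(m)[:,::-1],np.median(Q[:,2]))[:,:2]*1000).astype(np.float32))
    print(N,m.sum(),"z",np.median(Q[:,2]),"plane",c.round(3),[np.round(x,1) for x in r])
E
```

```text
[ 0.53237672 -0.20841487  0.16031993] [-3.63533884e-01 -3.11884832e+00 -9.98785209e-04] [-0.24761706 -0.13148173 -1.88188823] [ 0.02352947  0.0785246  -0.02559225]
T 875 z 0.13525039725429622 plane [0.    0.01  0.135] [array([ 536.5, -188.5]), array([ 62.6, 132.6]), np.float64(75.6)]
S 1070 z 0.13456225406168904 plane [-0.004  0.003  0.135] [array([ 536.8, -210.7]), array([104.4, 135. ]), np.float64(76.7)]
```

View pics/held.png

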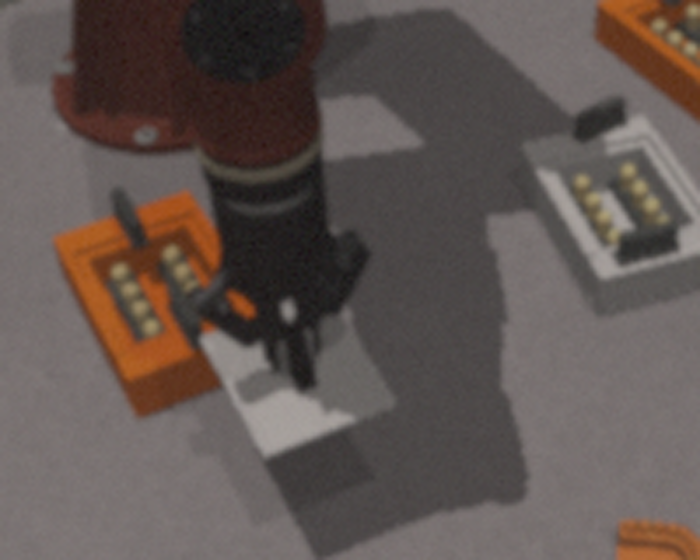

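The cover is held level and centred (crop (300,400)). Now I carry it over the case.

jog_arm:
  motion:
    - {"delta_pos": [-2.2, 18.1, 0], "delta_rot": [0, 0, -0.6], "grip": 8}
    - {"delta_pos": [-3, 25, 0], "delta_rot": [0, 0, -0.6], "grip": 8}
    - {"delta_pos": [-3, 25, 0], "delta_rot": [0, 0, -0.6], "grip": 8}
    - {"delta_pos": [-3, 25, 0], "delta_rot": [0, 0, -0.6], "grip": 8}
    - {"delta_pos": [-3, 25, 0], "delta_rot": [0, 0, -0.6], "grip": 8}
    - {"delta_pos": [-3, 25, 0], "delta_rot": [0, 0, -0.6], "grip": 8}
    - {"delta_pos": [-3, 25, 0], "delta_rot": [0, 0, -0.6], "grip": 8}
    - {"delta_pos": [-3, 25, 0], "delta_rot": [0, 0, -0.6], "grip": 8}
    - {"delta_pos": [-3, 25, 0], "delta_rot": [0, 0, -0.6], "grip": 8}
    - {"delta_pos": [-3, 25, 0], "delta_rot": [0, 0, -0.6], "grip": 8}
    - {"delta_pos": [-3, 25, 0], "delta_rot": [0, 0, -0.6], "grip": 8}
    - {"delta_pos": [-3, 25, 0], "delta_rot": [0, 0, -0.6], "grip": 8}
    - {"delta_pos": [-3, 25, 0], "delta_rot": [0, 0, -0.6], "grip": 8}
    - {"delta_pos": [-3, 25, 0], "delta_rot": [0, 0, -0.4], "grip": 8}
    - {"delta_pos": [-3, 25, 0], "delta_rot": [0, 0, 0], "grip": 8}
    - {"delta_pos": [-3, 25, 0], "delta_rot": [0, 0, 0], "grip": 8}
    - {"delta_pos": [0, 0, 0], "delta_rot": [0, 0, 0], "grip": 8}
    - {"delta_pos": [0, 0, 0], "delta_rot": [0, 0, 0], "grip": 8}
    - {"delta_pos": [0, 0, 0], "delta_rot": [0, 0, 0], "grip": 8}

```text
time: 7.0
tool_pos: [0.4856, 0.1837, 0.1609]
ee_rot: [-0.586, -3.086, 0.001]
contact_force: [-0.4, -0.2, -1.8]
opening: 0.0133
gripper_force: 49.1
```

```bash
cat > held.py <<'E'
from h import *
st=arm.sense(); t=st["tool_pos"]; a=np.degrees(np.arctan2(st["ee_rot"][1],st["ee_rot"][0])); print(t.round(4),"yawY",(2*a-90)%180,st["contact_force"].round(1))
for N in("top","scene"):
    s=snap(N); P=cloud(s); h=cv2.cvtColor(s["frame"],cv2.COLOR_RGB2HSV); zt=t[2]-.0315+.005
    for nm,lo,hi,z in(("cover",zt-.008,zt+.008,zt),("rim",.0455,.054,.049)):
        m=(np.hypot(P[...,0]-t[0],P[...,1]-t[1])<.13)&(P[...,2]>lo)&(P[...,2]<hi)&((h[...,2]>70)|(nm=="rim"))
        Q=P[m]; r=cv2.minAreaRect((plane(s,np.argwhere(m)[:,::-1],z)[:,:2]*1000).astype(np.float32))
        print(N,nm,m.sum(),"z",np.median(Q[:,2]).round(4),[np.round(x,1) for x in r])
E
python3 held.py
```

```text
[0.4856 0.1837 0.1609] yawY 68.47803463438527 [-0.4 -0.2 -1.8]
top cover 1031 z 0.1353 [array([483.4, 178.3]), array([ 96.6, 132.1]), np.float64(68.6)]
top rim 886 z 0.0494 [array([484.9, 184.3]), array([129.7, 199.6]), np.float64(68.6)]
scene cover 704 z 0.1353 [array([488.8, 180.8]), array([105.5, 135.7]), np.float64(68.6)]
scene rim 535 z 0.0494 [array([490.2, 183.1]), array([132. , 205.2]), np.float64(68.6)]
```

jog_arm:
  motion:
    - {"delta_pos": [0.3, 1, -15], "delta_rot": [0, 0, 0], "grip": 8}
    - {"delta_pos": [0, 0, -20], "delta_rot": [0, 0, 0], "grip": 8}
    - {"delta_pos": [0, 0, -20], "delta_rot": [0, 0, 0], "grip": 8}
    - {"delta_pos": [0, 0, -15], "delta_rot": [0, 0, 0], "grip": 8}
    - {"delta_pos": [0, 0, -8], "delta_rot": [0, 0, 0], "grip": 8}
    - {"delta_pos": [0, 0, 0], "delta_rot": [0, 0, 0], "grip": 8}
    - {"delta_pos": [0, 0, 0], "delta_rot": [0, 0, 0], "grip": 8}

```text
time: 7.8
tool_pos: [0.4865, 0.1852, 0.0838]
ee_rot: [0.587, 3.086, 0.0]
contact_force: [-0.6, 0.9, -2.2]
opening: 0.0132
gripper_force: 49.1
```

```bash
python3 held.py; python3 - <<'E'
from h import *
s=snap("scene"); save(s,"low.png",(260,140,360,230),7)
E
```

```text
[0.4865 0.1852 0.0838] yawY 68.47361103556838 [-0.6  0.9 -2.2]
top cover 1330 z 0.0565 [array([485.1, 183.3]), array([128.9, 197.4]), np.float64(68.3)]
top rim 816 z 0.0497 [array([484.9, 184.3]), array([129.7, 199.6]), np.float64(68.6)]
scene cover 905 z 0.0573 [array([495.4, 177.3]), array([129.7, 198.4]), np.float64(68.2)]
scene rim 514 z 0.0497 [array([489.9, 183.2]), array([132. , 204.6]), np.float64(68.6)]
```

View pics/low.png

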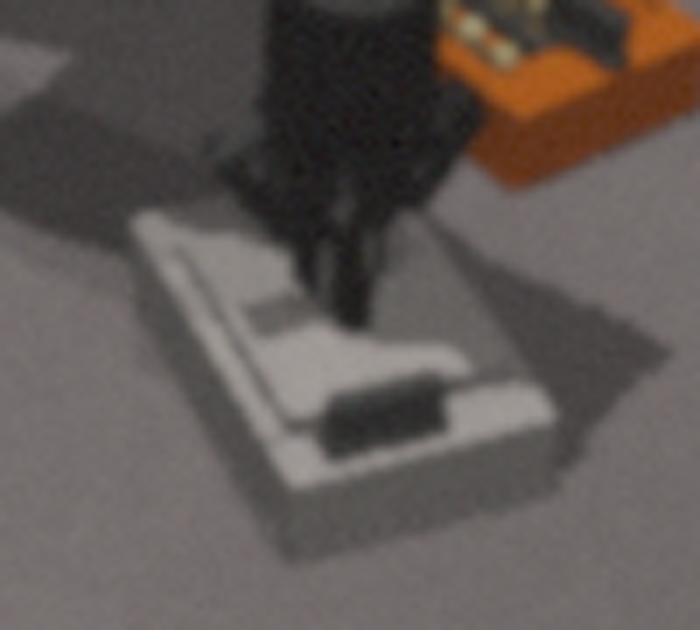

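The crop shows the cover hovering over the recess, with a thin gap along the left rim (230,340). I'll measure the gap more tightly before lowering.

```bash
python3 - <<'E'
from h import *
t=arm.sense()["tool_pos"]; e=np.array([-.9311,.3648]); n=np.array([.3648,.9311])
for N in("top","scene"):
    s=snap(N); P=cloud(s); h=cv2.cvtColor(s["frame"],cv2.COLOR_RGB2HSV)[...,2]
    for nm,lo,hi,z in(("cover",.0537,.062,.0573),("rim",.0465,.052,.049)):
        m=(np.hypot(P[...,0]-t[0],P[...,1]-t[1])<.13)&(P[...,2]>lo)&(P[...,2]<hi)&(h>60)
        D=(plane(s,np.argwhere(m)[:,::-1],z)[:,:2]-[.485,.1845])*1000; a,b=D@e,D@n
        if nm=="cover": k=(abs(a)<72)&(abs(b)<60); a,b=a[k],b[k]
        q=lambda x:np.percentile(x,[.5,2,98,99.5]).round(1)
        print(N,nm,len(a),"e",q(a),"n",q(b))
E
```

```text
top cover 776 e [-67.1 -66.3  62.   64.3] n [-56.8 -52.   30.6  35.6]
top rim 624 e [-99.5 -98.7  96.8  99.3] n [-65.1 -64.6  61.   64. ]
scene cover 612 e [-70.2 -67.8  57.1  60.5] n [-52.1 -51.   51.6  53. ]
scene rim 398 e [-106.6 -104.8   94.5   96.8] n [-65.5 -64.8  65.3  66.6]
```

jog_arm:
  motion:
    - {"delta_pos": [-0.5, 0, -1.5], "delta_rot": [0, 0, 0], "grip": 8}
    - {"delta_pos": [0, 0, -1.5], "delta_rot": [0, 0, 0], "grip": 8}
    - {"delta_pos": [0, 0, -1], "delta_rot": [0, 0, 0], "grip": 8}
    - {"delta_pos": [0, 0, -1], "delta_rot": [0, 0, 0], "grip": 8}
    - {"delta_pos": [0, 0, -1], "delta_rot": [0, 0, 0], "grip": 8}
    - {"delta_pos": [0, 0, 0], "delta_rot": [0, 0, 0], "grip": 8}

```text
time: 8.65
tool_pos: [0.4855, 0.1854, 0.0771]
ee_rot: [-0.586, -3.086, 0.0]
contact_force: [-0.4, 0.8, -1.8]
opening: 0.0132
gripper_force: 49.1
```

The cover is below rim level with no contact force, so it has entered the recess. Now the last millimetres.

jog_arm:
  motion:
    - {"delta_pos": [0, 0, -0.5], "delta_rot": [0, 0, 0], "grip": 8}
    - {"delta_pos": [0, 0, -0.5], "delta_rot": [0, 0, 0], "grip": 8}
    - {"delta_pos": [0, 0, -0.5], "delta_rot": [0, 0, 0], "grip": 8}
    - {"delta_pos": [0, 0, 0], "delta_rot": [0, 0, 0], "grip": 8}

```text
time: 9.05
tool_pos: [0.4855, 0.1854, 0.0758]
ee_rot: [-0.586, -3.086, 0.0]
contact_force: [-0.8, 0.3, -2.4]
opening: 0.0129
gripper_force: 49.1
```

jog_arm:
  motion:
    - {"delta_pos": [0, 0, -0.4], "delta_rot": [0, 0, 0], "grip": 8}
    - {"delta_pos": [0, 0, 0], "delta_rot": [0, 0, 0], "grip": 8}
    - {"delta_pos": [0, 0, -0.4], "delta_rot": [0, 0, 0], "grip": 8}
    - {"delta_pos": [0, 0, 0], "delta_rot": [0, 0, 0], "grip": 8}

```text
time: 9.45
tool_pos: [0.4856, 0.1854, 0.0755]
ee_rot: [0.586, 3.086, 0.0]
contact_force: [-1.8, -0.7, 4.8]
opening: 0.0129
gripper_force: 50.2
```

The cover is on the ledge at the expected height. Release and rise.

jog_arm:
  motion:
    - {"delta_pos": [0, 0, 0.3], "delta_rot": [0, 0, 0], "grip": 16}
    - {"delta_pos": [0, 0, 0], "delta_rot": [0, 0, 0], "grip": 25}
    - {"delta_pos": [0, 0, 0], "delta_rot": [0, 0, 0], "grip": 35}
    - {"delta_pos": [0, 0, 0], "delta_rot": [0, 0, 0], "grip": 40}
    - {"delta_pos": [0, 0, 8], "delta_rot": [0, 0, 0], "grip": 40}
    - {"delta_pos": [0, 0, 20], "delta_rot": [0, 0, 0], "grip": 40}
    - {"delta_pos": [0, 0, 40], "delta_rot": [0, 0, 0], "grip": 40}
    - {"delta_pos": [-20, 0, 40], "delta_rot": [0, 0, 0], "grip": 40}
    - {"delta_pos": [-40, 0, 30], "delta_rot": [0, 0, 0], "grip": 40}
    - {"delta_pos": [-40, -40, 0], "delta_rot": [0, 0, 0], "grip": 40}
    - {"delta_pos": [0, -40, 0], "delta_rot": [0, 0, 0], "grip": 40}
    - {"delta_pos": [0, -40, 0], "delta_rot": [0, 0, 0], "grip": 40}
    - {"delta_pos": [0, -40, 0], "delta_rot": [0, 0, 0], "grip": 40}
    - {"delta_pos": [0, 0, 0], "delta_rot": [0, 0, 0], "grip": 40}

```text
time: 10.85
tool_pos: [0.3904, 0.0264, 0.2141]
ee_rot: [0.593, 3.083, -0.002]
contact_force: [-0.0, 0.9, 0.8]
opening: 0.04
gripper_force: 0.0
```

```bash
cat > chk.py <<'E'
from h import *
import sys
s=snap("top"); save(s,sys.argv[1],(150,175,265,295),5); P=cloud(s)
c=np.array([.485,.1845]); e=np.array([-.9311,.3648]); n=np.array([.3648,.9311]); D=(P[...,:2]-c)*1000; a,b=D@e,D@n
m=(abs(a)<60)&(abs(b)<48)&(P[...,2]<.06)&(P[...,2]>.03); Q=P[m]
print("cover",np.linalg.lstsq(np.c_[a[m]/1000,b[m]/1000,np.ones(m.sum())],Q[:,2],rcond=None)[0].round(4))
k=(abs(b)>58)&(abs(b)<63)&(abs(a)<90)&(P[...,2]<.06); print("rim z",np.median(P[k][:,2]))
for nm,sg in(("left",1),("right",-1)):
    m=(np.hypot(a-86*sg,b)<62)&(P[...,2]>.072)&((a*sg)>(32)); n_,l,st,_=cv2.connectedComponentsWithStats(m.astype(np.uint8)); i=1+np.argmax(st[1:,4])
    r=cv2.minAreaRect((plane(s,np.argwhere(l==i)[:,::-1],.079)[:,:2]*1000).astype(np.float32)); R0=np.array(r[0])-c*1000; ang=r[2]+(90 if r[1][1]>r[1][0] else 0)
    print(nm,np.round(r[0],1),np.round(r[1],1),"axis",round(ang,1),"from pivot",np.round([R0@e-86*sg,R0@n],1),"angle vs case",round((ang-158.6+90)%180-90,1))
m=(abs(a)<40)&(abs(b)<25)&(P[...,2]>.07); r=cv2.minAreaRect((plane(s,np.argwhere(m)[:,::-1],.079)[:,:2]*1000).astype(np.float32)); print("handle",[np.round(x,1) for x in r])
E
python3 chk.py seat.png
```

```text
cover [-0.0006  0.0045  0.05  ]
rim z 0.0499211885038795
left [406.7 230.3] [54. 12.] axis 83.0 from pivot [ 3.6 14.1] angle vs case -75.6
right [559.  139.2] [53.8 12.1] axis 68.3 from pivot [  0.5 -15.2] angle vs case 89.7
handle [array([484.8, 182.9]), array([14.9, 49.1]), np.float64(68.7)]
```

View pics/seat.png

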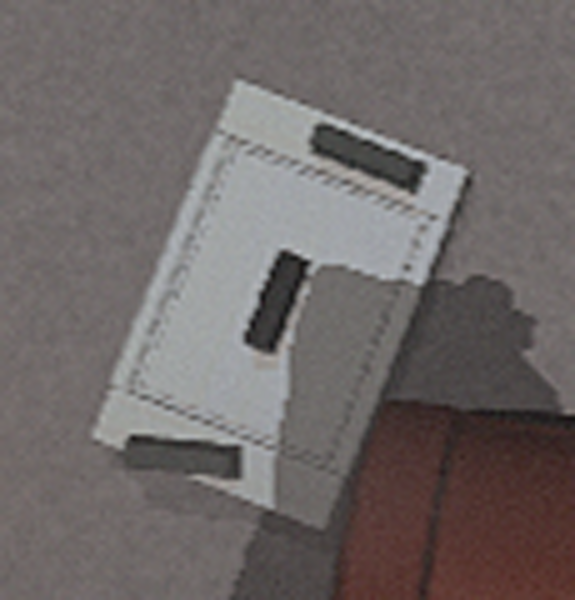

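Cover (285,310) is flush: 50.0 mm against rim 49.9 mm, tilt below 0.3°. Left button is at about +104°, right at about +90°. I go over the left pivot first while turning the gripper to its rib.

jog_arm:
  motion:
    - {"delta_pos": [1.1, 14.6, -5], "delta_rot": [0, 0, 8.06], "grip": 40}
    - {"delta_pos": [1.1, 14.6, -5], "delta_rot": [0, 0, 8.06], "grip": 40}
    - {"delta_pos": [1.1, 14.6, -5], "delta_rot": [0, 0, 8.06], "grip": 40}
    - {"delta_pos": [1.1, 14.6, -5], "delta_rot": [0, 0, 8.06], "grip": 40}
    - {"delta_pos": [1.1, 14.6, -5], "delta_rot": [0, 0, 8.06], "grip": 40}
    - {"delta_pos": [1.1, 14.6, -5], "delta_rot": [0, 0, 8.06], "grip": 40}
    - {"delta_pos": [1.1, 14.6, -5], "delta_rot": [0, 0, 8.06], "grip": 40}
    - {"delta_pos": [1.1, 14.6, -5], "delta_rot": [0, 0, 8.06], "grip": 40}
    - {"delta_pos": [1.1, 14.6, -5], "delta_rot": [0, 0, 8.06], "grip": 40}
    - {"delta_pos": [1.1, 14.6, -5], "delta_rot": [0, 0, 8.06], "grip": 40}
    - {"delta_pos": [1.1, 14.6, -5], "delta_rot": [0, 0, 8.06], "grip": 40}
    - {"delta_pos": [1.1, 14.6, -5], "delta_rot": [0, 0, 8.06], "grip": 40}
    - {"delta_pos": [1.1, 14.6, -5], "delta_rot": [0, 0, 8.06], "grip": 40}
    - {"delta_pos": [0, 0, 0], "delta_rot": [0, 0, 0], "grip": 40}
    - {"delta_pos": [0, 0, 0], "delta_rot": [0, 0, 0], "grip": 40}
  newtons: 30

```text
time: 12.4
tool_pos: [0.404, 0.2204, 0.1484]
ee_rot: [2.085, -2.349, -0.0]
contact_force: [-0.1, -0.1, 0.8]
opening: 0.04
gripper_force: 0.0
```

jog_arm:
  motion:
    - {"delta_pos": [0.9, -4.6, -10], "delta_rot": [0, 0, 0], "grip": 40}
    - {"delta_pos": [0, 0, -20], "delta_rot": [0, 0, 0], "grip": 40}
    - {"delta_pos": [0, 0, -20], "delta_rot": [0, 0, 0], "grip": 40}
    - {"delta_pos": [0, 0, -10], "delta_rot": [0, 0, 0], "grip": 40}
    - {"delta_pos": [0, 0, -6], "delta_rot": [0, 0, 0], "grip": 40}
    - {"delta_pos": [0, 0, 0], "delta_rot": [0, 0, 0], "grip": 30}
    - {"delta_pos": [0, 0, 0], "delta_rot": [0, 0, 0], "grip": 20}
    - {"delta_pos": [0, 0, 0], "delta_rot": [0, 0, 0], "grip": 8}
    - {"delta_pos": [0, 0, 0], "delta_rot": [0, 0, 0], "grip": 6}
    - {"delta_pos": [0, 0, 0], "delta_rot": [0, 0, 0], "grip": 6}
    - {"delta_pos": [0, 0, 0], "delta_rot": [0, 0, 0], "grip": 6}

```text
time: 13.5
tool_pos: [0.407, 0.2152, 0.0832]
ee_rot: [-2.085, 2.347, -0.004]
contact_force: [4.8, -2.7, 0.2]
opening: 0.0112
gripper_force: 35.6
```

jog_arm:
  motion:
    - {"delta_pos": [1.5, 0, 0], "delta_rot": [0, 0, 0], "grip": 6}
    - {"delta_pos": [0, 0, 0], "delta_rot": [0, 0, -3], "grip": 6}
    - {"delta_pos": [0, 0, 0], "delta_rot": [0, 0, -6], "grip": 6}
    - {"delta_pos": [0, 0, 0], "delta_rot": [0, 0, -6], "grip": 6}
    - {"delta_pos": [0, 0, 0], "delta_rot": [0, 0, -6], "grip": 6}
    - {"delta_pos": [0, 0, 0], "delta_rot": [0, 0, -6], "grip": 6}
    - {"delta_pos": [0, 0, 0], "delta_rot": [0, 0, -3], "grip": 6}
    - {"delta_pos": [0, 0, 0], "delta_rot": [0, 0, 0], "grip": 6}

```text
time: 14.3
tool_pos: [0.4062, 0.2156, 0.0831]
ee_rot: [1.406, -2.809, -0.002]
contact_force: [-4.2, -0.3, 11.9]
opening: 0.0114
gripper_force: 37.2
```

jog_arm:
  motion:
    - {"delta_pos": [-0.6, 0, 1], "delta_rot": [0, 0, 0], "grip": 6}
    - {"delta_pos": [0, 0, 0], "delta_rot": [0, 0, -4], "grip": 6}
    - {"delta_pos": [0, 0, 0], "delta_rot": [0, 0, -6], "grip": 6}
    - {"delta_pos": [0, 0, 0], "delta_rot": [0, 0, -6], "grip": 6}
    - {"delta_pos": [0, 0, 0], "delta_rot": [0, 0, -6], "grip": 6}
    - {"delta_pos": [0, 0, 0], "delta_rot": [0, 0, -4], "grip": 6}
    - {"delta_pos": [0, 0, 0], "delta_rot": [0, 0, 0], "grip": 6}

```text
time: 15.0
tool_pos: [0.4056, 0.2162, 0.0832]
ee_rot: [0.738, -3.053, -0.004]
contact_force: [-0.8, 5.4, -5.3]
opening: 0.0112
gripper_force: 35.1
```

```bash
python3 - <<'E'
from h import *
s=snap("scene"); save(s,"turn.png",(260,140,360,230),6); a=arm.sense(); print(a["contact_force"],a["moment"],a["tool_pos"],a["joint_positions"])
E
```

```text
[-0.96912623  5.43384365 -3.73513153] [ 1.25327776  0.24824805 -0.01085076] [0.40561908 0.21621321 0.08316877] [ 0.32866975  0.34938439 -0.57723822  0.64474299  0.00269012 -0.14761964]
```

View pics/turn.png

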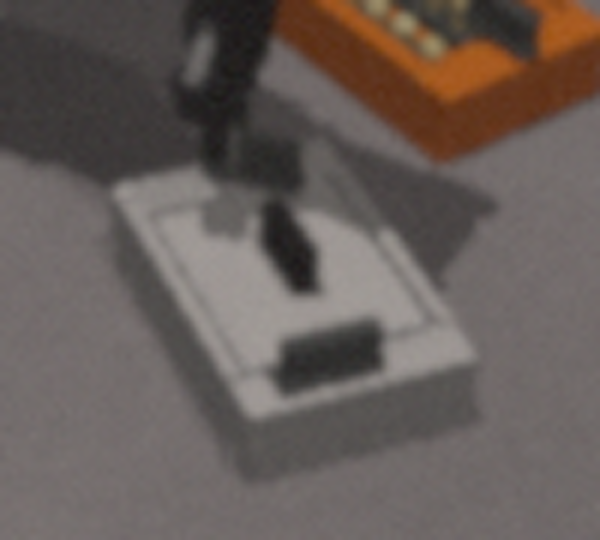

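The button is following the gripper (crop (270,160)), and the forces are small. I continue the remaining 48.6°.

jog_arm:
  motion:
    - {"delta_pos": [0, 0.5, 0], "delta_rot": [0, 0, -4], "grip": 6}
    - {"delta_pos": [0, 0, 0], "delta_rot": [0, 0, -6], "grip": 6}
    - {"delta_pos": [0, 0, 0], "delta_rot": [0, 0, -6], "grip": 6}
    - {"delta_pos": [0, 0.3, 0], "delta_rot": [0, 0, -6], "grip": 6}
    - {"delta_pos": [0, 0, 0], "delta_rot": [0, 0, -6], "grip": 6}
    - {"delta_pos": [0, 0.3, 0], "delta_rot": [0, 0, -6], "grip": 6}
    - {"delta_pos": [0, 0, 0], "delta_rot": [0, 0, -6], "grip": 6}
    - {"delta_pos": [0, 0, 0], "delta_rot": [0, 0, -6], "grip": 6}
    - {"delta_pos": [0, 0, 0], "delta_rot": [0, 0, -2.6], "grip": 6}
    - {"delta_pos": [0, 0, 0], "delta_rot": [0, 0, 0], "grip": 6}
    - {"delta_pos": [0, 0, 0], "delta_rot": [0, 0, 0], "grip": 6}

```text
time: 16.15
tool_pos: [0.4056, 0.2178, 0.0832]
ee_rot: [-0.579, -3.086, -0.005]
contact_force: [-2.0, 9.0, -5.7]
opening: 0.0114
gripper_force: 34.9
```

jog_arm:
  motion:
    - {"delta_pos": [0.2, 0.6, 0], "delta_rot": [0, 0, -0.2], "grip": 6}
    - {"delta_pos": [0, 0, 0], "delta_rot": [0, 0, 0], "grip": 20}
    - {"delta_pos": [0, 0, 0], "delta_rot": [0, 0, 0], "grip": 36}
    - {"delta_pos": [0, 0, 0], "delta_rot": [0, 0, 0], "grip": 40}
    - {"delta_pos": [0, 0, 20], "delta_rot": [0, 0, 0], "grip": 40}
    - {"delta_pos": [0, 0, 30], "delta_rot": [0, 0, 0], "grip": 40}
    - {"delta_pos": [0, 0, 20], "delta_rot": [0, 0, 0], "grip": 40}
    - {"delta_pos": [14.5, -5.8, 0], "delta_rot": [0, 0, 8.15], "grip": 40}
    - {"delta_pos": [14.5, -5.8, 0], "delta_rot": [0, 0, 8.15], "grip": 40}
    - {"delta_pos": [14.5, -5.8, 0], "delta_rot": [0, 0, 8.15], "grip": 40}
    - {"delta_pos": [14.5, -5.8, 0], "delta_rot": [0, 0, 8.15], "grip": 40}
    - {"delta_pos": [14.5, -5.8, 0], "delta_rot": [0, 0, 8.15], "grip": 40}
    - {"delta_pos": [14.5, -5.8, 0], "delta_rot": [0, 0, 8.15], "grip": 40}
    - {"delta_pos": [14.5, -5.8, 0], "delta_rot": [0, 0, 8.15], "grip": 40}
    - {"delta_pos": [14.5, -5.8, 0], "delta_rot": [0, 0, 8.15], "grip": 40}
    - {"delta_pos": [14.5, -5.8, 0], "delta_rot": [0, 0, 8.15], "grip": 40}
    - {"delta_pos": [14.5, -5.8, 0], "delta_rot": [0, 0, 8.15], "grip": 40}
    - {"delta_pos": [14.5, -5.8, 0], "delta_rot": [0, 0, 8.15], "grip": 40}
    - {"delta_pos": [0, 0, 0], "delta_rot": [0, 0, 0], "grip": 40}
    - {"delta_pos": [0, 0, 0], "delta_rot": [0, 0, 0], "grip": 40}

```text
time: 18.15
tool_pos: [0.5656, 0.153, 0.1531]
ee_rot: [1.754, -2.606, -0.001]
contact_force: [-0.4, -0.0, 0.1]
opening: 0.0399
gripper_force: 0.0
```

jog_arm:
  motion:
    - {"delta_pos": [0.8, 1.2, -10], "delta_rot": [0, 0, 0.4], "grip": 40}
    - {"delta_pos": [0, 0, -20], "delta_rot": [0, 0, 0], "grip": 40}
    - {"delta_pos": [0, 0, -20], "delta_rot": [0, 0, 0], "grip": 40}
    - {"delta_pos": [0, 0, -13], "delta_rot": [0, 0, 0], "grip": 40}
    - {"delta_pos": [0, 0, -6], "delta_rot": [0, 0, 0], "grip": 40}
    - {"delta_pos": [0, 0, 0], "delta_rot": [0, 0, 0], "grip": 30}
    - {"delta_pos": [0, 0, 0], "delta_rot": [0, 0, 0], "grip": 20}
    - {"delta_pos": [0, 0, 0], "delta_rot": [0, 0, 0], "grip": 8}
    - {"delta_pos": [0, 0, 0], "delta_rot": [0, 0, 0], "grip": 6}
    - {"delta_pos": [0, 0, 0], "delta_rot": [0, 0, 0], "grip": 6}
    - {"delta_pos": [0, 0, 0], "delta_rot": [0, 0, 0], "grip": 6}

```text
time: 19.25
tool_pos: [0.5676, 0.1544, 0.0852]
ee_rot: [-1.768, 2.595, -0.001]
contact_force: [-0.0, -0.1, 5.9]
opening: 0.0112
gripper_force: 34.4
```

jog_arm:
  motion:
    - {"delta_pos": [0, 0, 0], "delta_rot": [0, 0, -3], "grip": 6}
    - {"delta_pos": [0, 0, 0], "delta_rot": [0, 0, -6], "grip": 6}
    - {"delta_pos": [0, 0, 0], "delta_rot": [0, 0, -6], "grip": 6}
    - {"delta_pos": [0, 0, 0], "delta_rot": [0, 0, -6], "grip": 6}
    - {"delta_pos": [0, 0, 0], "delta_rot": [0, 0, -6], "grip": 6}
    - {"delta_pos": [0, 0, 0], "delta_rot": [0, 0, -3], "grip": 6}
    - {"delta_pos": [0, 0, 0], "delta_rot": [0, 0, 0], "grip": 6}

```text
time: 19.95
tool_pos: [0.5675, 0.1544, 0.0852]
ee_rot: [-1.033, 2.965, -0.001]
contact_force: [-0.8, -0.6, 5.4]
opening: 0.0114
gripper_force: 34.5
```

jog_arm:
  motion:
    - {"delta_pos": [0, 0, 0], "delta_rot": [0, 0, -4], "grip": 6}
    - {"delta_pos": [0, 0, 0], "delta_rot": [0, 0, -6], "grip": 6}
    - {"delta_pos": [0, 0, 0], "delta_rot": [0, 0, -6], "grip": 6}
    - {"delta_pos": [0, 0, 0], "delta_rot": [0, 0, -6], "grip": 6}
    - {"delta_pos": [0, 0, 0], "delta_rot": [0, 0, -6], "grip": 6}
    - {"delta_pos": [0, 0, 0], "delta_rot": [0, 0, -6], "grip": 6}
    - {"delta_pos": [0, 0, 0], "delta_rot": [0, 0, -6], "grip": 6}
    - {"delta_pos": [0, 0, 0], "delta_rot": [0, 0, -6], "grip": 6}
    - {"delta_pos": [0, 0, 0], "delta_rot": [0, 0, -6], "grip": 6}
    - {"delta_pos": [0, 0, 0], "delta_rot": [0, 0, -5], "grip": 6}
    - {"delta_pos": [0, 0, 0], "delta_rot": [0, 0, -2.8], "grip": 6}
    - {"delta_pos": [0, 0, 0], "delta_rot": [0, 0, 0], "grip": 6}
    - {"delta_pos": [0, 0, 0], "delta_rot": [0, 0, 0], "grip": 6}

```text
time: 21.25
tool_pos: [0.5676, 0.1543, 0.0852]
ee_rot: [0.58, 3.086, 0.001]
contact_force: [0.1, -0.4, 6.0]
opening: 0.0112
gripper_force: 34.5
```

jog_arm:
  motion:
    - {"delta_pos": [0, 0, 0], "delta_rot": [0, 0, 0], "grip": 20}
    - {"delta_pos": [0, 0, 0], "delta_rot": [0, 0, 0], "grip": 36}
    - {"delta_pos": [0, 0, 0], "delta_rot": [0, 0, 0], "grip": 40}
    - {"delta_pos": [0, 0, 20], "delta_rot": [0, 0, 0], "grip": 40}
    - {"delta_pos": [0, 0, 40], "delta_rot": [0, 0, 0], "grip": 40}
    - {"delta_pos": [0, 0, 40], "delta_rot": [0, 0, 0], "grip": 40}
    - {"delta_pos": [0, 0, 30], "delta_rot": [0, 0, 0], "grip": 40}
    - {"delta_pos": [-15, -38, 0], "delta_rot": [0, 0, 0], "grip": 40}
    - {"delta_pos": [-20, -38, 0], "delta_rot": [0, 0, 0], "grip": 40}
    - {"delta_pos": [-20, -38, 0], "delta_rot": [0, 0, 0], "grip": 40}
    - {"delta_pos": [-20, -38, 0], "delta_rot": [0, 0, 0], "grip": 40}
    - {"delta_pos": [-20, -38, 0], "delta_rot": [0, 0, 0], "grip": 40}
    - {"delta_pos": [-20, -38, 0], "delta_rot": [0, 0, 0], "grip": 40}
    - {"delta_pos": [-20, -38, 0], "delta_rot": [0, 0, 0], "grip": 40}
    - {"delta_pos": [0, 0, 0], "delta_rot": [0, 0, 0], "grip": 40}
    - {"delta_pos": [0, 0, 0], "delta_rot": [0, 0, 0], "grip": 40}

```text
time: 22.85
tool_pos: [0.4315, -0.1123, 0.2144]
ee_rot: [0.584, 3.087, 0.0]
contact_force: [0.3, 0.0, -0.1]
opening: 0.0399
gripper_force: 0.0
```

```bash
python3 chk.py fin.png
```

```text
cover [-0.0004  0.0021  0.05  ]
rim z 0.049815561099259
left [418.9 210. ] [13.  53.8] axis 158.8 from pivot [-15.1  -0.3] angle vs case 0.2
right [550.6 158.3] [12.6 53.1] axis 157.9 from pivot [15.4 -0.5] angle vs case -0.7
handle [array([484.9, 183.1]), array([14.9, 49.1]), np.float64(67.9)]
```

View pics/fin.png

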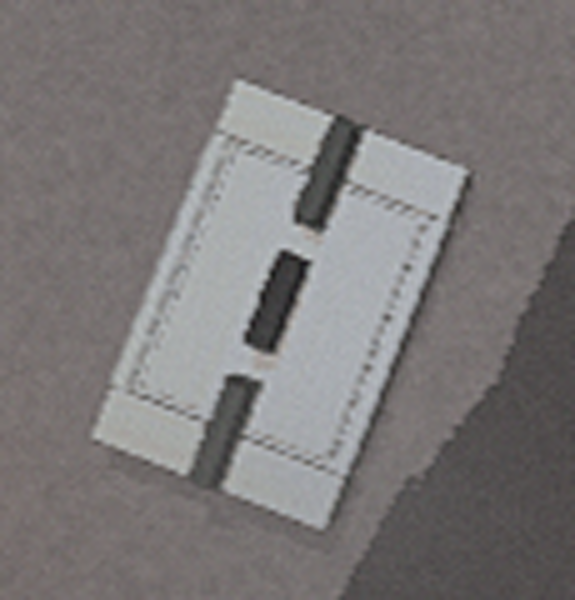

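The cover lies flush, and both buttons, at (330,172) and (225,432), are within 1° of square across its ends. I'm handing in.

```bash
python3 -c "
from plant import job
print(job.close_job())"
```

```text
the job is handed in; nothing more can be done
None
```

The cover lies flush and level in the case recess, handle up, with both turnbuttons within 1° of square across its ends; the job was handed in at about 23 s, and no verdict came back.

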